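# Pin the lever shaft of a bearing housing at the fastener counter

## Robot

A 6-joint arm with a two-finger parallel gripper is mounted at the origin on the work surface. World frame = base frame: x ahead of the robot, y to its left, z up, the work surface at z = 0. Lengths are in m, angles in rad, forces in N, time in s.
With the tool pointing down it reaches from about 0.375 to 0.975 m from the base axis. Payload 3.8 kg.
Tool frame: the origin (TCP) lies on the centre line of the jaws, within the pads' length; the fingertips stand 25 mm ahead of it and the grasp point (between the pads) lies 6 mm ahead of it; y points along the fingers, z is the direction in which the jaws open and shut, and the axes are right-handed (so a half turn about y gives the same grasp; the last joint's range is limited). The gripper opens to 85 mm and grips with 20 to 120 N. Pads are 22 mm wide; open, the fingers measure 114 mm over their backs; the gripper's body (76 mm by 85 mm) begins 54 mm behind the grasp point. The pads swing forward as they close: fully open they stand 13 mm farther back than shut.
Start: joints at [1.138, 0.264, 1.604, -0, 1.274, -0.037], TCP at [0.26, 0.623, 0.256] pointing down, gripper open.
Joint ranges: [-2.63, 2.63], [-0.94, 2.18], [0.31, 2.57], [-1.31, 4.45], [0, 2.66], [-2.55, 2.55]. Speed limits (rad/s): [2.57, 2.57, 3.14, 3.14, 3.14, 3.14].

## Interface

Orientations are given as a rotation vector (axis times angle).
In Python, from workcell import bot gives the robot as it stands.
- The arm moves only by the shell command python3 -m jog 'ROWS' [FORCE]. ROWS is JSON, a list of rows, each a list of 5 numbers: the shift along the world's x, y, z in mm, then the turn about the world's z in degrees, then the finger opening in mm, from 0 to 85.4. A call has exactly 10 rows; each row is the pose to reach, as a shift and turn from the pose commanded when the call began; what a row does not reach only later rows make up. A row lasts 1/8 s, in which the tool goes at most 62.5 mm and 10.7 degrees, less where a joint would pass 70% of its speed; a pose out of reach is approached as far as the arm can. A call with a gripper value outside its range is refused whole. The fingers move at their own pace and stop on an object; FORCE is the grip in N (left out, the last holds). Time passes only in rows, so rows that repeat a pose let the fingers close, or fill a call up. It gives the time, the measured TCP pose, the force and the opening at its end, in the units of the state.
- bot.read_state(): the state, without advancing time (a new reading comes with each control period).
- bot.read_camera(name): name is "side" or "top"; returns a dict with "pixels" (420x560x3 uint8, red, green, blue), "fx", "fy", "cx", "cy" (pixels), "dist" ([k1, k2, p1, p2, k3] as OpenCV has them; the pictures are not rectified), "R" (3x3) and "t" (3): a world point X has camera coordinates R X + t. Camera axes: x right, y down, z forward; pixel columns grow to the right and rows downward; lengths in m; the calibration is good to about 2 mm. A picture is of the moment at which its call begins. There is no depth.
- bot.finish_job(): hands the job in, once; it reports no verdict.
The state is a dict: "time": time; "q": joint angles; "joint_vel": joint speeds; "joint_torque": joint torques, N m; "tool_pos": TCP position; "tcp_rot": TCP orientation; "wrist_force": force on the tool from outside, world axes, zero at the start; "torque": the same for the moment, N m; "width": opening from 0.0 (shut) to 1.0 (fully open).
Only numpy, scipy, OpenCV 4.12 (cv2) and the standard library are available. Lean on these libraries where they do the work, as an engineer would, in place of code of your own. Each camera call takes 0.05 s, during which the arm holds its last target.

## Task

Fit the clevis pin: stand it head up in the hole in the top of the housing, so that it rests on the shaft inside, and let go of it. Then swing the lever slowly away from the robot, feeling gently until the hidden cross-hole comes round and the pin drops in and stops the lever; never force the lever once it stops. Finally push the pin down until its head is home on the housing, and leave the other goods on the counter alone.

Things in the scene. Friction and masses are not known exactly. Their poses are not given: they have to be found in the camera images.
- housing: Grey bearing housing 50 x 64 mm, 104 mm tall, on a foot plate 120 x 104 x 8 mm fixed to the counter. Origin: centre of the foot plate's underside; z up, y along the shaft, x across it. The shaft inside (36 mm thick, out of sight) lies level along y, its axis 62 mm and its top 80 mm above the counter; its end comes out of the -y side and carries the lever.
- bore_mouth (a point): Centre of the hole in the housing's top face, 104 mm above the counter, 11.5 mm in diameter, going straight down 22 mm to the shaft. Below the shaft the hole goes on in the lower block, where a stiff white cup catches the pin (it needs about 9 N to be pushed down).
- lever: Lever on the shaft, 100 mm to -y of the housing's middle. Origin on the shaft axis; own y = shaft axis, z along the lever to the ball. It starts 1.35 rad back (to the housing's -x) to 0.5 forward of upright; swung to +x, the hole lines up at 0.1-1.05 past upright, 0.55-1.45 from the start. 1-6 N at the ball turn it; it stays put. Pin dropped, it stops after up to 15 mm more: over 25 N is forcing.
- lever_ball (a point): Centre of the grey ball, 24 mm in diameter, at the lever's free end, 75 mm from the shaft's axis; the rod below it is 10 mm thick.
- pin_head (a point): Centre of the steel clevis pin's head, 24 mm in diameter, 16 mm tall; shank below 10 mm in diameter, 86 mm long, with a tapered foot (7 mm at the tip, 94 mm below this point). z points up the pin. About 0.1 kg. Height of this point above the counter: in the rack at the start 100 mm, resting on the shaft 174, dropped into the cross-hole 118-130, pushed home 112.
- rack: Wooden pin rack fixed on the counter, 60 x 120 x 40 mm tall, with one hole in its middle, 11.5 mm wide and 34 mm deep, in which the pin stands. Origin: centre of its underside.
- tub: Bystander: white lidded parts tub, 108 x 83 x 62 mm, loose. Origin: centre of its underside.
- flange: Bystander: flat steel pipe flange lying on the counter, 104 mm in diameter, 14 mm thick, loose. Origin: centre of its underside.
- tape_roll: Bystander: dark red roll of abrasive tape standing flat, 90 mm in diameter, 50 mm tall, loose. Origin: centre of its underside.
Mind the look-alikes: they are no part of the job. Of the things shaped like the housing, the grey one is meant.

How it is judged:
By the outcome, as a careful person would: the job done as asked, in the order asked, and still so for the second after the job is handed in, with the robot touching nothing.
It also fails if it takes over 72 s, if anything falls off the work surface, if the arm or the gripper's body presses on something with over 40 N, if the wrist force passes 120 N, or if a joint passes its speed limit or range.

## Working session

There is one attempt and no reset: what is moved stays moved. The work goes in short steps, Python scripts to look and compute and a shell command to move; the robot and the scene stay as the last step left them, time stands still between calls to the robot, and variables do not carry over. Pictures are saved under pics/ and viewed, and the job is handed in when it is done.

```bash
mkdir -p pics; ls; cat > h.py <<'E'
import numpy as np, cv2
from workcell import bot
def cam(n,save=None):
    c=bot.read_camera(n)
    if save: cv2.imwrite('pics/'+save,c['pixels'][:,:,::-1])
    c['K']=np.array([[c['fx'],0,c['cx']],[0,c['fy'],c['cy']],[0,0,1.]]);c['R']=np.array(c['R']);c['t']=np.array(c['t']);c['dist']=np.array(c['dist'])
    return c
def ray(c,p):
    u=cv2.undistortPoints(np.array([[p]],float),c['K'],c['dist'])[0,0]
    d=c['R'].T@np.array([u[0],u[1],1.]); o=-c['R'].T@c['t']; return o,d/np.linalg.norm(d)
def onz(c,p,z):
    o,d=ray(c,p); return o+d*(z-o[2])/d[2]
def tri(c1,p1,c2,p2):
    o1,d1=ray(c1,p1);o2,d2=ray(c2,p2)
    s=np.linalg.lstsq(np.c_[d1,-d2],o2-o1,rcond=None)[0]
    a=o1+s[0]*d1;b=o2+s[1]*d2
    return (a+b)/2,np.linalg.norm(a-b)
def proj(c,X):
    return cv2.projectPoints(np.array(X,float).reshape(-1,1,3),cv2.Rodrigues(c['R'])[0],c['t'],c['K'],c['dist'])[0][:,0]
def save(name,im,f=1):
    cv2.imwrite('pics/'+name,cv2.resize(im[:,:,::-1],None,fx=f,fy=f,interpolation=cv2.INTER_CUBIC))
E
python3 - <<'E'
from h import *
for n in('top','side'):
    c=cam(n,n+'0.png'); print(n,-c['R'].T@c['t'],c['R'].round(2).tolist(),c['fx'])
s=bot.read_state();print(s)
E
```

```text
pics
top [ 0.41295888 -0.07931594  1.22081317] [[-0.03, -1.0, -0.04], [-0.99, 0.03, -0.13], [0.13, 0.03, -0.99]] 474.64336180400335
side [0.28975192 0.35744794 0.62263298] [[-0.86, -0.5, -0.02], [-0.34, 0.62, -0.71], [0.37, -0.61, -0.7]] 380.50670360139515
{'time': 0.1, 'q': array([ 1.13812599e+00,  2.64706395e-01,  1.60526367e+00, -2.88924423e-06,
        1.27371981e+00, -3.68993266e-02]), 'joint_vel': array([ 4.77528147e-04, -4.46745980e-03, -2.79877065e-03, -5.84084480e-05,
        1.22079228e-03, -7.18563566e-04]), 'joint_torque': array([ 3.47515806e-04, -5.16707289e+01, -3.68588519e+01, -4.09121492e-05,
        6.23050568e-03,  3.19389528e-06]), 'tool_pos': array([0.25996462, 0.62225126, 0.25505306]), 'tcp_rot': array([-1.55045336,  0.31094019, -0.31017374]), 'wrist_force': array([-0.2561981 , -0.29794786,  0.26643928]), 'torque': array([-0.00614284, -0.0473159 ,  0.0132255 ]), 'width': 0.9967566078847198}
```

View pics/top0.png

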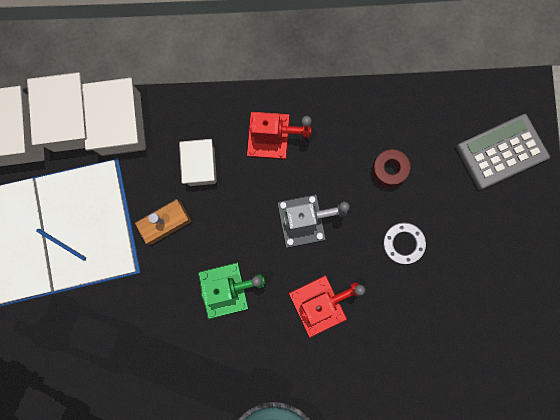

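View pics/side0.png

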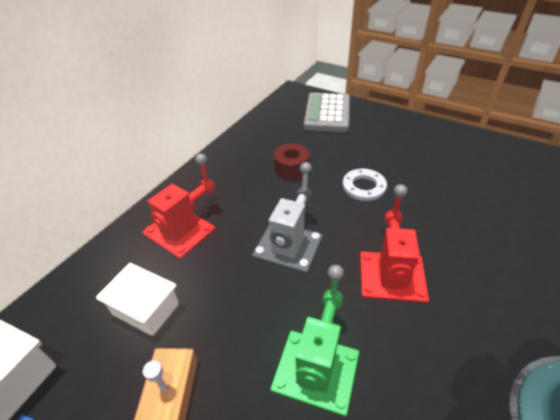

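```bash
python3 - <<'E'
from h import *
c=cam('top');d=cam('side')
a=c['pixels'][180:260,130:370]; b=d['pixels'][140:280,240:340]
save('ztop.png',a,3.3); save('zside.png',b,5)
save('zpin.png',np.hstack([cv2.resize(c['pixels'][190:250,130:200],(490,420),interpolation=2),cv2.resize(d['pixels'][340:420,120:200],(300,300),interpolation=2)[:300].repeat(1,0) if 0 else cv2.resize(d['pixels'][340:420,120:200],(300,420),interpolation=2)]))
E
```

```text
(no output)
```

View pics/ztop.png

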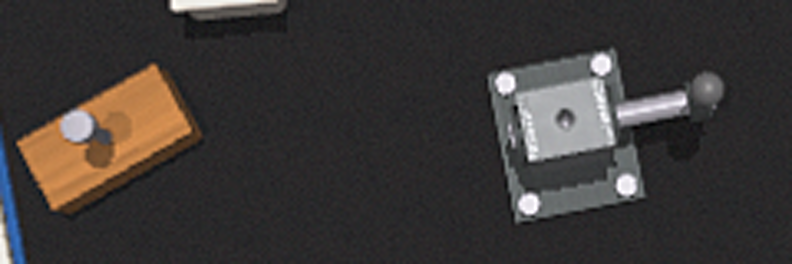

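View pics/zside.png

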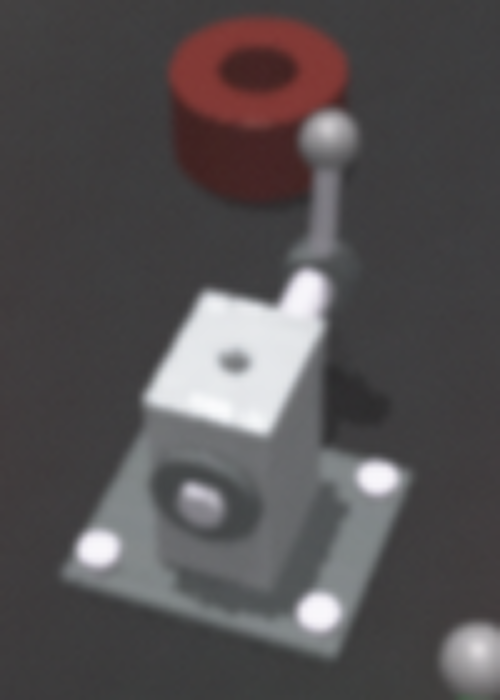

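View pics/zpin.png

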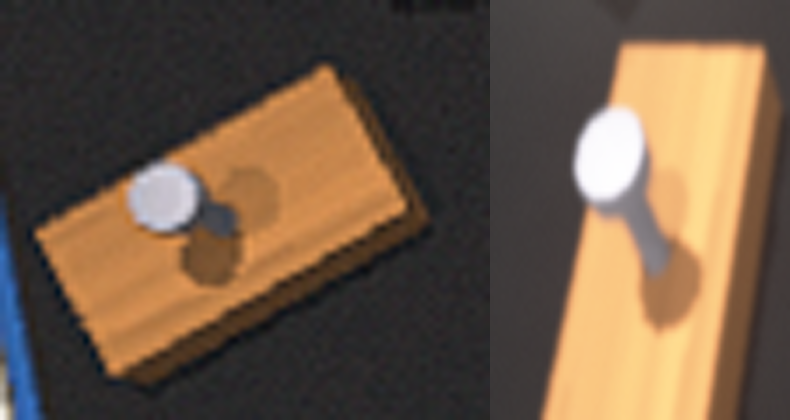

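```bash
cat > m.py <<'E'
from h import *
c=cam('top');d=cam('side')
T=lambda x,y:(130+x/3.3-.35,180+y/3.3-.35)
S=lambda x,y:(240+x/5-.4,140+y/5-.4)
print('hole',onz(c,T(565,119),.104),onz(d,S(235,361),.104),tri(c,T(565,119),d,S(235,361)))
print('ball',tri(c,T(707,90),d,S(330,139)))
P1=(130+163/7-.43,190+197/7-.43);P2=(120+122/3.75-.37,340+153/5.25-.4)
print('pin',onz(c,P1,.107),onz(d,P2,.107),tri(c,P1,d,P2))
B=np.array([onz(c,T(*p),.010)[:2] for p in[(505,83),(600,64),(626,185),(529,204)]])
print('bolts',B,B.mean(0))
for i,j in((0,1),(3,2),(0,3),(1,2)): v=B[j]-B[i];print(np.degrees(np.arctan2(v[1],v[0])),np.linalg.norm(v))
# rack by colour
im=c['pixels'];h=cv2.cvtColor(im,cv2.COLOR_RGB2HSV)
m=cv2.inRange(h,(8,90,110),(25,255,255));m[:190]=0;m[260:]=0;m[:,:130]=0;m[:,200:]=0
k=max(cv2.findContours(m,0,2)[0],key=cv2.contourArea)
r=cv2.minAreaRect(k);print(r);R=np.array([onz(c,p,.04)[:2] for p in cv2.boxPoints(r)]);print(R,R.mean(0))
e=R[1]-R[0];f=R[2]-R[1];print([(np.linalg.norm(v),np.degrees(np.arctan2(v[1],v[0]))) for v in(e,f)])
Rs=cv2.Rodrigues(bot.read_state()['tcp_rot'])[0];print(Rs.round(3))
E
python3 m.py
```

```text
hole [ 0.55984522 -0.08527546  0.104     ] [ 0.56077406 -0.08575823  0.104     ] (array([ 0.56002679, -0.08513877,  0.1048427 ]), np.float64(0.0006374026687815245))
ball (array([ 0.57231481, -0.18415694,  0.13981573]), np.float64(0.0004756517119755432))
pin [0.56661125 0.26707105 0.107     ] [0.56706064 0.26636715 0.107     ] (array([0.56639199, 0.26662693, 0.10832209]), np.float64(9.455768418501214e-05))
bolts [[ 0.60220176 -0.03984954]
 [ 0.61463679 -0.11458544]
 [ 0.51914739 -0.13113224]
 [ 0.50682511 -0.05567616]] [ 0.56070276 -0.08531084]
-80.55330415805975 0.07576334871706887
-80.7252359346377 0.07645559009409698
-170.57829281094914 0.09668084949391863
-170.169172464309 0.09691244404850628
((161.1513214111328, 221.10235595703125), (23.968326568603516, 48.64480972290039), 60.64224624633789)
[[0.56507892 0.33525452]
 [0.62238588 0.22814337]
 [0.56795894 0.19840947]
 [0.51132082 0.30503613]] [0.56668614 0.26671087]
[(np.float64(0.12147792630488903), np.float64(-61.852183543247406)), (np.float64(0.062019322164252606), np.float64(-151.3518445010886))]
[[ 0.923 -0.     0.386]
 [-0.386 -0.001  0.923]
 [-0.    -1.    -0.001]]
```

Candidates: housings – grey (301,216), red (265,123), red (319,307), green (217,291) → grey one, which the close crop confirms. Pin – only the steel head at (153,218) in the wooden rack. The lever ball at (344,207) is about 0.05 rad back of upright, and housing yaw is about 9.4°.

```bash
python3 -m jog '[[35,-40,-6,4,60],[75,-87,-12,8,60],[115,-134,-20,12,60],[155,-180,-28,16,60],[195,-226,-36,20,60],[235,-273,-44,24,60],[270,-314,-50,28,60],[300,-348,-56,32,60],[306.5,-356,-60,32.4,60],[306.5,-356,-60,32.4,60]]' 40; python3 - <<'E'
from h import *
cam('side','s1.png');cam('top','t1.png')
print(cv2.Rodrigues(bot.read_state()['tcp_rot'])[0].round(3))
E
```

```text
time: 1.55
tool_pos: [0.5666, 0.2664, 0.1957]
tcp_rot: [-1.567, -0.131, 0.133]
wrist_force: [0.0, -0.3, -0.4]
width: 0.701
[[ 0.986 -0.001 -0.169]
 [ 0.169  0.     0.986]
 [-0.    -1.     0.001]]
```

View pics/s1.png

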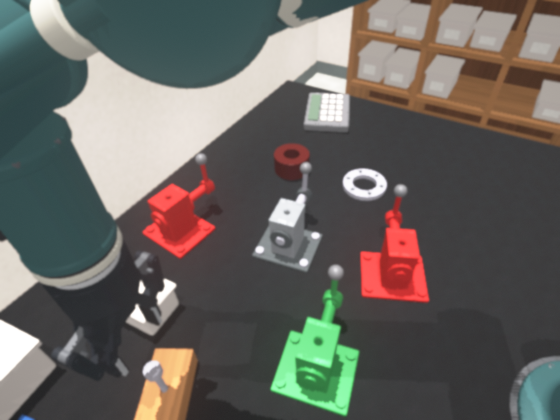

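Side view: the open fingers (about (115,350) and (155,280)) stand above the pin head at (153,370). I'll descend and grip.

```bash
python3 -m jog '[[0,0,-30,0,60],[0,0,-60,0,60],[0,0,-89,0,60],[0,0,-89,0,60],[0,0,-89,0,30],[0,0,-89,0,20],[0,0,-89,0,15],[0,0,-89,0,15],[0,0,-89,0,15],[0,0,-89,0,15]]' 60; python3 - <<'E'
from h import *
c=cam('side','s2.png');save('s2z.png',c['pixels'][280:420,60:240],4)
E
```

```text
time: 2.9
tool_pos: [0.5683, 0.2676, 0.1095]
tcp_rot: [-1.565, -0.136, 0.13]
wrist_force: [0.1, 1.0, 6.1]
width: 0.253
```

View pics/s2z.png

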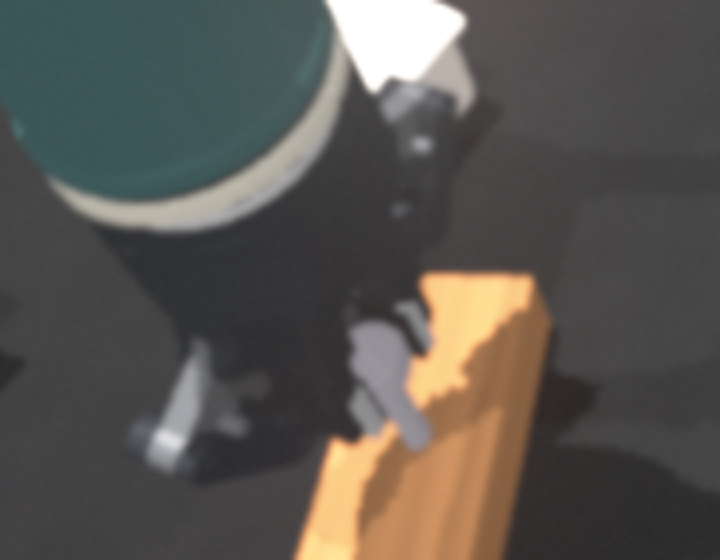

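Side crop: the head is between both pads, with the shank visible below it at (420,440) in the crop. I'll lift it straight up.

```bash
python3 -m jog '[[0,0,10,0,15],[0,0,25,0,15],[0,0,50,0,15],[0,0,80,0,15],[0,0,110,0,15],[0,0,135,0,15],[0,0,150,0,15],[0,0,150,0,15],[0,0,150,0,15],[0,0,150,0,15]]'; python3 - <<'E'
from h import *
c=cam('side','s3.png')
E
```

```text
time: 4.2
tool_pos: [0.566, 0.2664, 0.2555]
tcp_rot: [-1.568, -0.131, 0.135]
wrist_force: [0.8, -0.8, -1.1]
width: 0.26
```

View pics/s3.png

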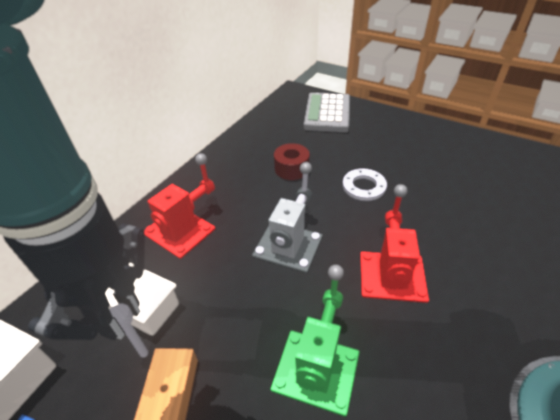

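The pin is out of the rack. Next I'll carry it over the housing and check alignment in both views.

```bash
python3 -m jog '[[-1,-30,0,0,15],[-2,-75,0,0,15],[-2,-125,0,0,15],[-3,-175,0,0,15],[-4,-225,0,0,15],[-5,-275,0,0,15],[-6,-320,0,0,15],[-6,-345,0,0,15],[-6,-352,0,0,15],[-6,-352,0,0,15]]'; python3 - <<'E'
from h import *
c=cam('side','s4.png');save('s4z.png',c['pixels'][100:280,220:380],3.3)
c=cam('top','t4.png');save('t4z.png',c['pixels'][150:270,240:400],4)
E
```

```text
time: 5.5
tool_pos: [0.5606, -0.085, 0.2568]
tcp_rot: [-1.566, -0.132, 0.133]
wrist_force: [0.6, 0.5, -1.5]
width: 0.255
```

View pics/s4z.png

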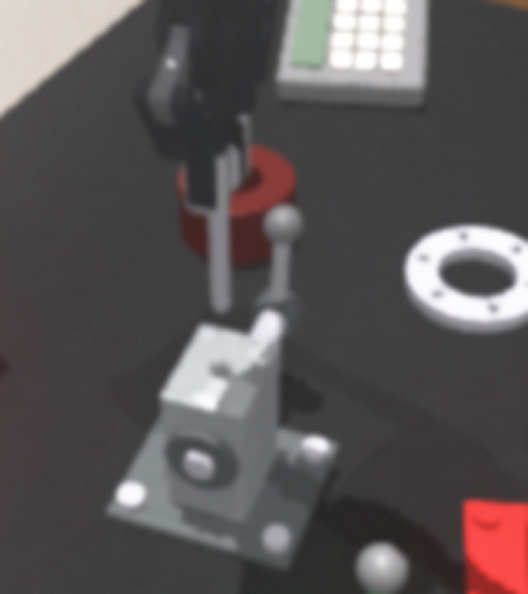

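View pics/t4z.png

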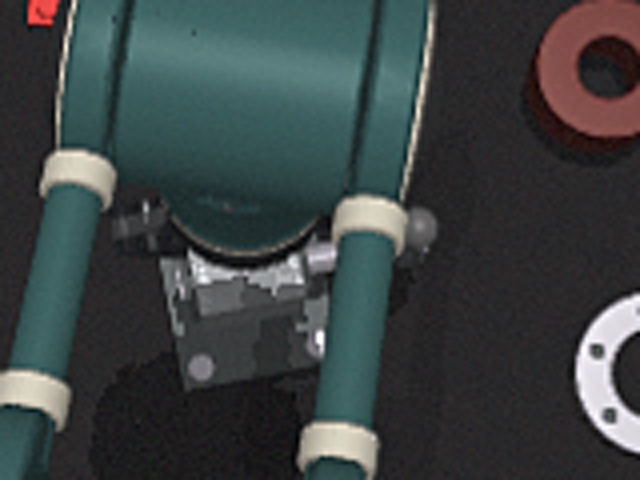

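```bash
python3 - <<'E'
from h import *
c=cam('side')
pts=np.array([[.5603,-.0853,z] for z in(.104,.1533,.2,.24)])
p=proj(c,pts);print(((p-[220,100]+.5)*3.3-.5).round(1))
for q in [(221,309)]: print(onz(c,(220+q[0]/3.3-.35,100+q[1]/3.3-.35),.1533))
save('s5z.png',c['pixels'][130:225,260:310],6)
print(((p-[260,130]+.5)*6-.5).round(1))
E
```

```text
[[221.2 370.9]
 [219.4 308.2]
 [217.4 242.9]
 [215.6 181.5]]
[ 0.55919221 -0.08518837  0.1533    ]
[[162.7 494.7]
 [159.3 380.8]
 [155.7 262. ]
 [152.4 150.4]]
```

View pics/s5z.png

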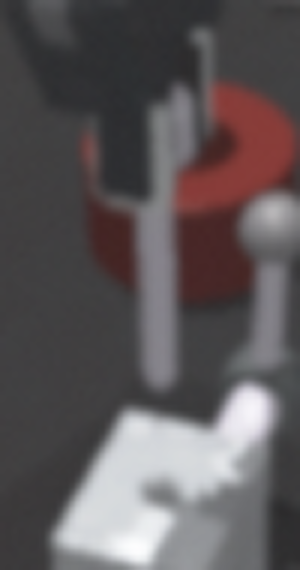

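The pin is vertical and aligned: tip at crop (160,382) against a predicted (159,381). I'll lower it slowly into the mouth.

```bash
python3 -m jog '[[0,0,-20,0,15],[0,0,-40,0,15],[0,0,-46,0,15],[0,0,-49,0,15],[0,0,-52,0,15],[0,0,-54,0,15],[0,0,-56,0,15],[0,0,-58,0,15],[0,0,-60,0,15],[0,0,-60,0,15]]'; python3 - <<'E'
from h import *
c=cam('side');save('s6z.png',c['pixels'][130:225,250:320],6)
E
```

```text
time: 6.9
tool_pos: [0.5606, -0.0852, 0.197]
tcp_rot: [-1.567, -0.133, 0.133]
wrist_force: [0.6, 0.9, -1.3]
width: 0.258
```

View pics/s6z.png

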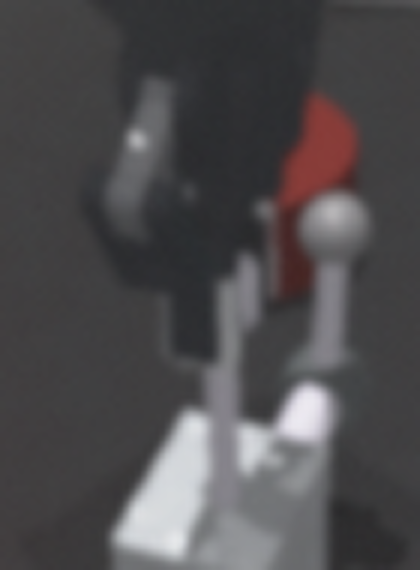

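The tip is about 10 mm inside the bore with no contact force. I'll lower the remaining ~13 mm onto the shaft, then release.

```bash
python3 -m jog '[[0,0,-4,0,15],[0,0,-8,0,15],[0,0,-11,0,15],[0,0,-13,0,15],[0,0,-13,0,15],[0,0,-13,0,22],[0,0,-13,0,26],[0,0,-13,0,32],[0,0,-13,0,40],[0,0,-13,0,40]]'; python3 - <<'E'
from h import *
c=cam('side');save('s7z.png',c['pixels'][130:225,250:320],6)
E
```

```text
time: 8.2
tool_pos: [0.5608, -0.0852, 0.1844]
tcp_rot: [-1.567, -0.133, 0.133]
wrist_force: [-0.0, -0.0, 1.2]
width: 0.465
```

View pics/s7z.png

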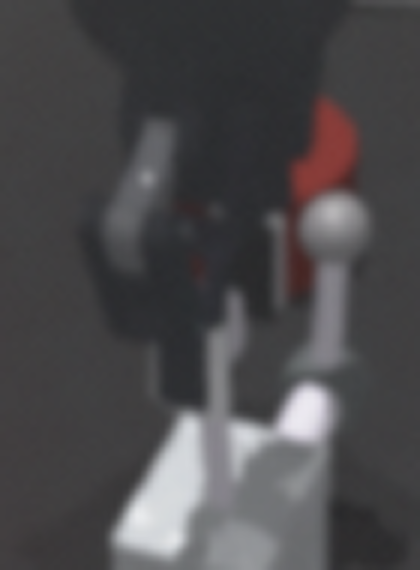

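Released: the pin stands in the bore. I'll back straight up, move in behind the lever ball (robot side), and shut the fingers.

```bash
python3 -m jog '[[0,0,15,0,40],[0,0,35,0,40],[0,0,50,0,40],[-5,-25,55,0,20],[-13,-65,55,0,0],[-21,-104,55,0,0],[-21,-104,30,0,0],[-21,-104,0,0,0],[-21,-104,-25,0,0],[-21,-104,-25,0,0]]' 40; python3 - <<'E'
from h import *
c=cam('side');save('s8z.png',c['pixels'][90:250,220:380],4)
c=cam('top');save('t8z.png',c['pixels'][150:270,240:400],4)
E
```

```text
time: 9.5
tool_pos: [0.5384, -0.1888, 0.158]
tcp_rot: [-1.565, -0.13, 0.136]
wrist_force: [0.4, -0.4, -0.6]
width: -0.002
```

View pics/s8z.png

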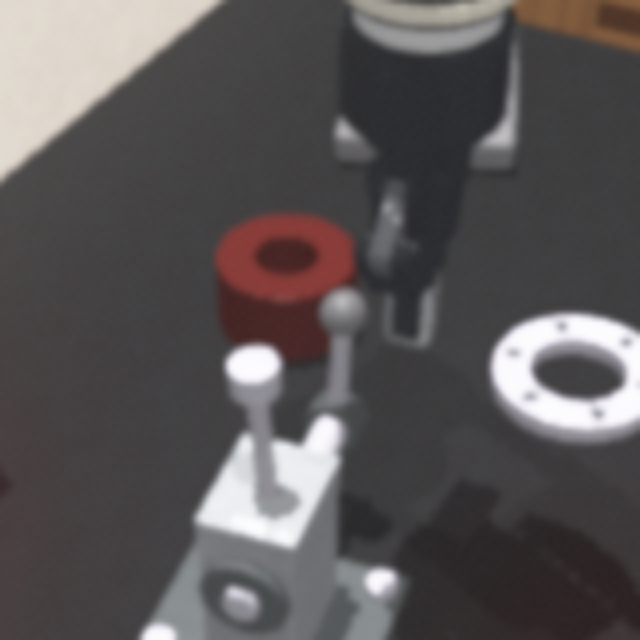

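View pics/t8z.png

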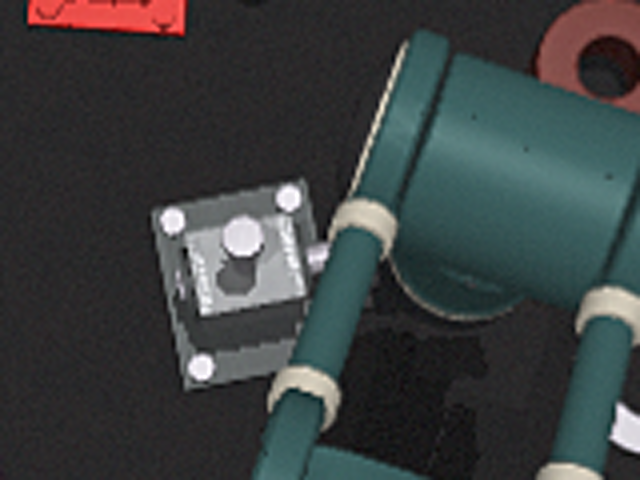

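Pin stands in the bore (head at side-crop (254,362)), and the closed fingers are just robot-side of the ball at crop (343,312). I'll start swinging, staying short of the earliest possible line-up angle.

```bash
python3 -m jog '[[6,1,0,0,0],[10,1.6,0,0,0],[14,2.3,0,0,0],[18,3,0,0,0],[22,3.6,0,0,0],[26,4.3,-1,0,0],[30,5,-1,0,0],[34,5.6,-2,0,0],[37,6.1,-2,0,0],[40,6.6,-3,0,0]]'; cat > look.py <<'E'
import sys
from h import *
c=cam('side');a=c['pixels']
save(sys.argv[1],a[90:230,250:350],4)
hx=np.array([.987,.163])
p=bot.read_state()
s=(p['tool_pos'][:2]-np.array([.5766,-.184]))@hx*1000
print('tcp s',round(s,1),'z',p['tool_pos'][2].round(4),'Fhx',round(p['wrist_force'][:2]@hx,2),'F',p['wrist_force'].round(1))
# ball: casts onto lever plane (axis +-)
for z in(.116,.124,.130,.174,.182):print(z,((proj(c,[[.5603,-.0853,z]])[0]-[250,90])*4).round(0))
E
python3 look.py l1.png
```

```text
time: 10.85
tool_pos: [0.58, -0.1825, 0.1562]
tcp_rot: [-1.567, -0.133, 0.133]
wrist_force: [-1.5, -0.2, 0.6]
width: -0.001
tcp s 3.9 z 0.1561 Fhx -0.65 F [-0.6 -0.1  0.5]
0.116 [146. 470.]
0.124 [146. 458.]
0.13 [146. 449.]
0.174 [144. 378.]
0.182 [143. 364.]
```

View pics/l1.png

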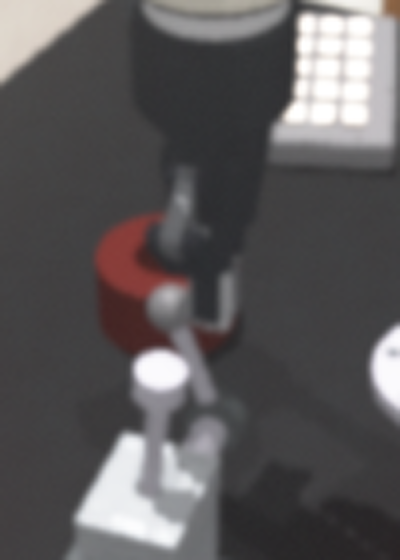

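The lever is about 0.37 rad past upright and the pin is still up (head at crop (160,370)). From here I'll take small, slow steps.

```bash
python3 -m jog '[[0.5,0.1,-0.3,0,0],[1,0.2,-0.6,0,0],[1.5,0.2,-0.9,0,0],[2,0.3,-1.2,0,0],[2.5,0.4,-1.5,0,0],[3,0.5,-1.8,0,0],[3.5,0.6,-2,0,0],[4,0.6,-2.3,0,0],[4.5,0.7,-2.6,0,0],[5,0.8,-3,0,0]]'; python3 look.py l2.png|head -1
```

```text
time: 12.15
tool_pos: [0.5848, -0.1818, 0.1533]
tcp_rot: [-1.567, -0.133, 0.133]
wrist_force: [-0.4, -0.5, 0.9]
width: 0.002
tcp s 8.5 z 0.1532 Fhx -0.8 F [-0.7 -0.5  0.7]
```

View pics/l2.png

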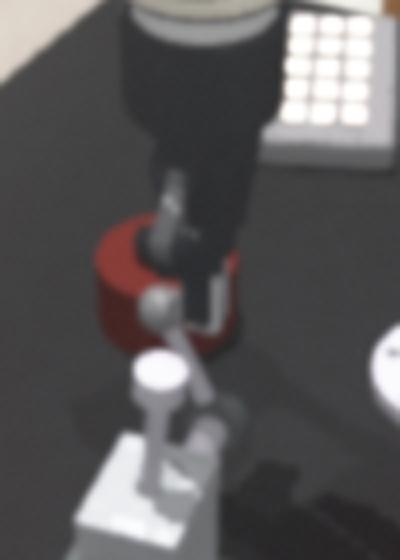

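```bash
cat >> look.py <<'E'
m=(a[150:215,275:305].min(2)>195).astype(np.uint8)
n,l,st,ce=cv2.connectedComponentsWithStats(m)
print('bright',[(int(st[i,4]),(ce[i]+[275,150]).round(1).tolist()) for i in range(1,n) if st[i,4]>15])
E
python3 look.py l2.png | tail -1
python3 -m jog '[[0.5,0.1,-0.3,0,0],[1,0.2,-0.6,0,0],[1.5,0.2,-0.9,0,0],[2,0.3,-1.1,0,0],[2.5,0.4,-1.3,0,0],[3,0.5,-1.5,0,0],[3.5,0.6,-1.7,0,0],[4,0.6,-2,0,0],[4,0.6,-2,0,0],[4,0.6,-2,0,0]]'; python3 look.py l3.png|sed -n '1p;$p'
```

```text
bright [(99, [289.8, 182.3]), (129, [280.4, 207.4]), (20, [293.6, 209.8])]
time: 13.5
tool_pos: [0.5888, -0.1812, 0.1513]
tcp_rot: [-1.567, -0.133, 0.133]
wrist_force: [-0.3, -0.0, 0.4]
width: 0.004
tcp s 12.5 z 0.1512 Fhx -0.85 F [-1.   1.1  0.6]
bright [(98, [289.8, 182.3]), (127, [280.4, 207.4])]
```

```bash
python3 -m jog '[[0.5,0.1,-0.3,0,0],[1,0.2,-0.6,0,0],[1.5,0.2,-0.9,0,0],[2,0.3,-1.1,0,0],[2.5,0.4,-1.4,0,0],[3,0.5,-1.7,0,0],[3.5,0.6,-2,0,0],[4,0.6,-2.2,0,0],[4,0.6,-2.2,0,0],[4,0.6,-2.2,0,0]]'; python3 look.py l4.png|sed -n '1p;$p'
```

```text
time: 14.8
tool_pos: [0.5928, -0.1806, 0.1491]
tcp_rot: [-1.567, -0.133, 0.133]
wrist_force: [-0.8, -0.7, 0.3]
width: 0.004
tcp s 16.5 z 0.1491 Fhx 0.03 F [-0.2  1.3  0.1]
bright [(99, [289.7, 182.4]), (127, [280.4, 207.4])]
```

```bash
python3 -m jog '[[0.5,0.1,-0.3,0,0],[1,0.2,-0.6,0,0],[1.5,0.2,-1,0,0],[2,0.3,-1.3,0,0],[2.5,0.4,-1.6,0,0],[3,0.5,-1.9,0,0],[3.5,0.6,-2.3,0,0],[4,0.6,-2.6,0,0],[4,0.6,-2.6,0,0],[4,0.6,-2.6,0,0]]'; python3 look.py l5.png|sed -n '1p;$p'
```

```text
time: 16.1
tool_pos: [0.5968, -0.18, 0.1464]
tcp_rot: [-1.567, -0.133, 0.133]
wrist_force: [-1.5, 0.4, 1.0]
width: -0.001
tcp s 20.6 z 0.1465 Fhx -1.04 F [-1.1  0.2  0.6]
bright [(94, [289.7, 182.6]), (124, [280.3, 207.5])]
```

View pics/l5.png

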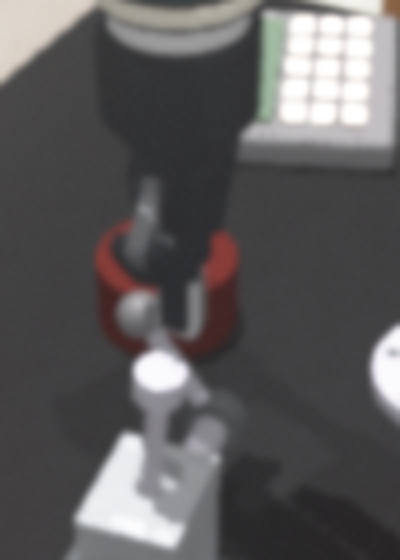

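```bash
python3 -m jog '[[0.5,0.1,-0.4,0,0],[1,0.2,-0.8,0,0],[1.5,0.2,-1.1,0,0],[2,0.3,-1.5,0,0],[2.5,0.4,-1.9,0,0],[3,0.5,-2.2,0,0],[3.5,0.6,-2.6,0,0],[3.5,0.6,-2.6,0,0],[3.5,0.6,-2.6,0,0],[3.5,0.6,-2.6,0,0]]'; python3 look.py l6.png|sed -n '1p;$p'
```

```text
time: 17.4
tool_pos: [0.6003, -0.1794, 0.1439]
tcp_rot: [-1.567, -0.133, 0.133]
wrist_force: [-0.6, -0.2, -0.4]
width: -0.001
tcp s 24.1 z 0.1439 Fhx -0.57 F [-0.5 -0.7  0.3]
bright [(93, [289.6, 182.8]), (116, [280.0, 208.0])]
```

```bash
python3 -m jog '[[0.5,0.1,-0.4,0,0],[1,0.2,-0.8,0,0],[1.5,0.2,-1.2,0,0],[2,0.3,-1.6,0,0],[2.5,0.4,-2.1,0,0],[3,0.5,-2.5,0,0],[3.5,0.6,-3,0,0],[3.5,0.6,-3,0,0],[3.5,0.6,-3,0,0],[3.5,0.6,-3,0,0]]'; python3 look.py l7.png|sed -n '1p;$p'
```

```text
time: 18.7
tool_pos: [0.6038, -0.1788, 0.1409]
tcp_rot: [-1.567, -0.133, 0.133]
wrist_force: [-0.8, -0.3, -0.9]
width: -0.0
tcp s 27.7 z 0.1408 Fhx 0.97 F [0.8 0.8 0. ]
bright [(89, [289.3, 183.1]), (101, [279.7, 208.9])]
```

View pics/l7.png

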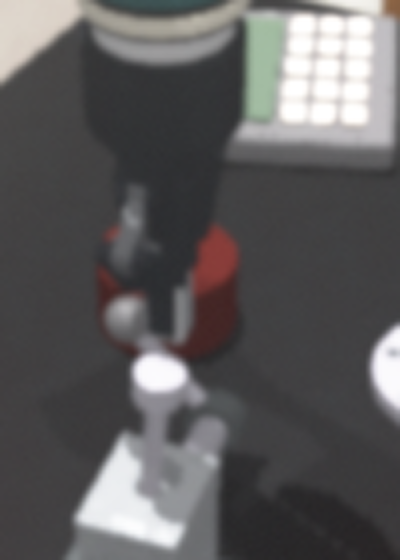

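```bash
python3 -m jog '[[0.5,0.1,-0.4,0,0],[1,0.2,-0.9,0,0],[1.5,0.2,-1.4,0,0],[2,0.3,-1.9,0,0],[2.5,0.4,-2.4,0,0],[3,0.5,-2.8,0,0],[3.5,0.6,-3.3,0,0],[3.5,0.6,-3.3,0,0],[3.5,0.6,-3.3,0,0],[3.5,0.6,-3.3,0,0]]'; python3 look.py l8.png|sed -n '1p;$p'
```

```text
time: 20.0
tool_pos: [0.6072, -0.1782, 0.1376]
tcp_rot: [-1.567, -0.133, 0.133]
wrist_force: [-0.5, 0.6, -0.3]
width: -0.003
tcp s 31.2 z 0.1376 Fhx 0.77 F [ 1.  -1.3 -0.9]
bright [(153, [282.7, 205.2])]
```

View pics/l8.png

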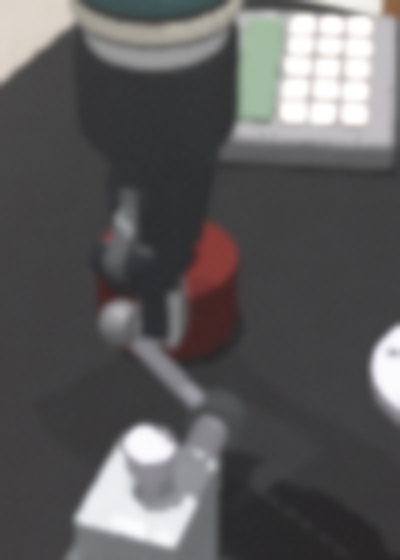

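The pin has dropped: head top at crop (150,437), so the head centre is near 130 mm, at lever ≈0.8 rad. I'll feel gently onward for the stop in small steps.

```bash
python3 -m jog '[[0.3,0,-0.3,0,0],[0.6,0.1,-0.6,0,0],[0.9,0.1,-0.9,0,0],[1.2,0.2,-1.2,0,0],[1.5,0.2,-1.6,0,0],[1.8,0.3,-1.9,0,0],[2.1,0.3,-2.2,0,0],[2.5,0.4,-2.6,0,0],[2.5,0.4,-2.6,0,0],[2.5,0.4,-2.6,0,0]]'; python3 look.py l9.png|sed -n '1p;$p'
```

```text
time: 21.3
tool_pos: [0.6097, -0.1778, 0.1349]
tcp_rot: [-1.567, -0.133, 0.133]
wrist_force: [-0.3, -0.2, 0.3]
width: 0.002
tcp s 33.7 z 0.1349 Fhx -1.13 F [-1.2  0.1  0.8]
bright [(150, [282.7, 204.9])]
```

View pics/l9.png

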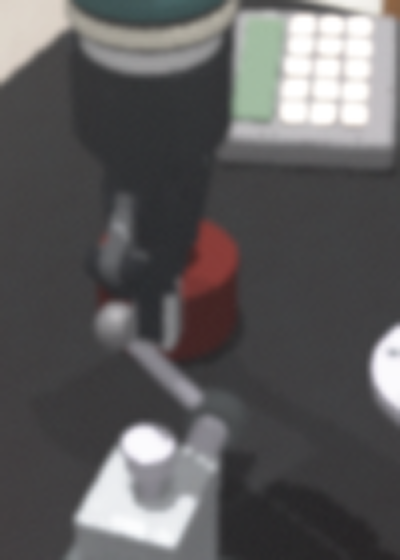

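```bash
python3 -m jog '[[0.3,0,-0.3,0,0],[0.6,0.1,-0.6,0,0],[0.9,0.1,-1,0,0],[1.2,0.2,-1.3,0,0],[1.5,0.2,-1.7,0,0],[1.8,0.3,-2,0,0],[2.1,0.3,-2.4,0,0],[2.5,0.4,-2.9,0,0],[2.5,0.4,-2.9,0,0],[2.5,0.4,-2.9,0,0]]'; python3 look.py l10.png|sed -n '1p;$p'
```

```text
time: 22.6
tool_pos: [0.6121, -0.1774, 0.132]
tcp_rot: [-1.567, -0.133, 0.133]
wrist_force: [-1.9, -0.6, 0.8]
width: -0.001
tcp s 36.1 z 0.132 Fhx -1.06 F [-1.1  0.2  1.5]
bright [(135, [282.0, 204.6])]
```

```bash
python3 -m jog '[[0.3,0,-0.4,0,0],[0.6,0.1,-0.7,0,0],[0.9,0.1,-1.1,0,0],[1.2,0.2,-1.5,0,0],[1.5,0.2,-1.9,0,0],[1.8,0.3,-2.2,0,0],[2,0.3,-2.5,0,0],[2,0.3,-2.5,0,0],[2,0.3,-2.5,0,0],[2,0.3,-2.5,0,0]]'; python3 look.py l11.png|sed -n '1p;$p'
```

```text
time: 23.9
tool_pos: [0.6136, -0.1772, 0.1296]
tcp_rot: [-1.567, -0.132, 0.134]
wrist_force: [-6.2, -1.6, 5.8]
width: 0.002
tcp s 37.6 z 0.1297 Fhx -5.92 F [-5.8 -0.9  6. ]
bright [(74, [284.9, 200.6]), (52, [277.7, 210.2])]
```

View pics/l11.png

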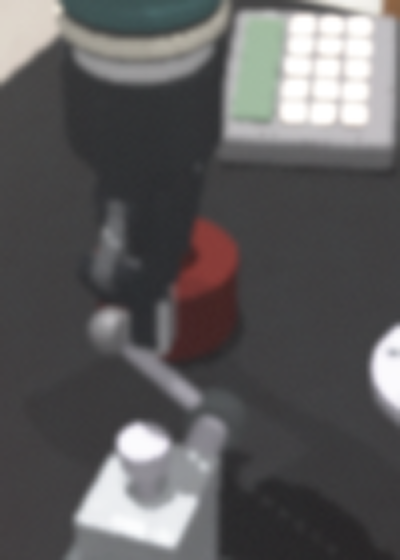

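The lever has stopped: force jumped to about 8.5 N (well under 25) and the tool lags its target. I'll back off and go up over the pin head.

```bash
python3 -m jog '[[-6,-1,1,0,0],[-14,-2,10,0,0],[-16,-3,35,0,0],[-18,0,60,0,0],[-30,40,60,0,0],[-45,75,60,0,0],[-53,92,60,0,0],[-53,92,50,0,0],[-53,92,45,0,0],[-53,92,45,0,0]]'; python3 look.py l12.png; python3 - <<'E'
from h import *
c=cam('side')
for p in [(143,440),(150,437)]: print(onz(c,(250+p[0]/4,90+p[1]/4),.138))
c=cam('top');save('t12.png',c['pixels'][150:270,240:400],4)
E
```

```text
time: 25.2
tool_pos: [0.561, -0.0859, 0.1735]
tcp_rot: [-1.567, -0.131, 0.134]
wrist_force: [-1.0, -0.6, 0.0]
width: -0.002
tcp s 0.9 z 0.1739 Fhx -0.17 F [-0.2  0.4  0.7]
0.116 [146. 470.]
0.124 [146. 458.]
0.13 [146. 449.]
0.174 [144. 378.]
0.182 [143. 364.]
bright [(44, [300.5, 198.5]), (41, [277.6, 210.8])]
[ 0.56003581 -0.08277913  0.138     ]
[ 0.55821058 -0.08612192  0.138     ]
```

View pics/l12.png

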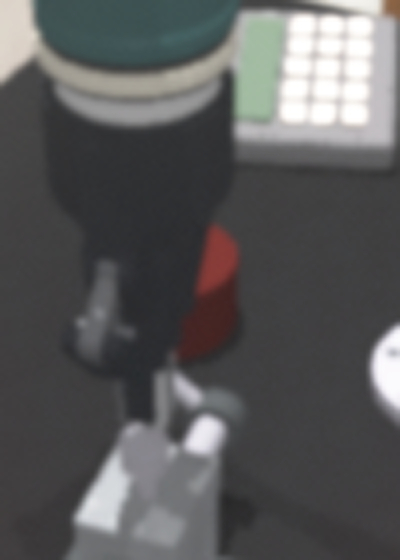

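Fingertips (crop (140,425)) are over the head (crop (145,450)). I'll press down slowly.

```bash
python3 -m jog '[[0,0,-6,0,0],[0,0,-9,0,0],[0,0,-11,0,0],[0,0,-12.5,0,0],[0,0,-14,0,0],[0,0,-15.5,0,0],[0,0,-17,0,0],[0,0,-18.5,0,0],[0,0,-20,0,0],[0,0,-20,0,0]]'
```

```text
time: 26.6
tool_pos: [0.5615, -0.0853, 0.1578]
tcp_rot: [-1.567, -0.134, 0.133]
wrist_force: [-6.6, 0.2, 15.4]
width: -0.0
```

```bash
python3 -m jog '[[0,0,-0.5,0,0],[0,0,-1,0,0],[0,0,-1.5,0,0],[0,0,-2,0,0],[0,0,-2,0,0],[0,0,-2,0,0],[0,0,-2,0,0],[0,0,-2,0,0],[0,0,-2,0,0],[0,0,-2,0,0]]'; python3 look.py l13.png
```

```text
time: 27.85
tool_pos: [0.5615, -0.0853, 0.156]
tcp_rot: [-1.567, -0.134, 0.133]
wrist_force: [-7.5, 0.8, 16.7]
width: -0.003
tcp s 1.2 z 0.156 Fhx -7.4 F [-7.5  0.3 16.7]
0.116 [146. 470.]
0.124 [146. 458.]
0.13 [146. 449.]
0.174 [144. 378.]
0.182 [143. 364.]
bright [(44, [300.5, 198.5]), (32, [277.2, 210.6])]
```

View pics/l13.png

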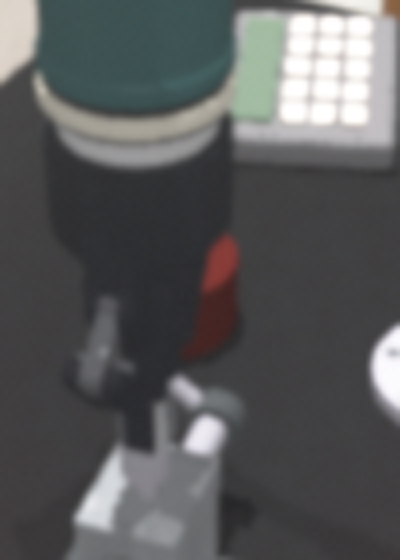

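The pin slides down at a steady ~17 N. I'll continue slowly.

```bash
python3 -m jog '[[0,0,-0.7,0,0],[0,0,-1.4,0,0],[0,0,-2.1,0,0],[0,0,-2.8,0,0],[0,0,-3.5,0,0],[0,0,-4.2,0,0],[0,0,-5,0,0],[0,0,-5,0,0],[0,0,-5,0,0],[0,0,-5,0,0]]'
```

```text
time: 29.15
tool_pos: [0.5613, -0.0854, 0.1508]
tcp_rot: [-1.567, -0.134, 0.133]
wrist_force: [-7.7, 0.6, 16.1]
width: -0.0
```

```bash
python3 -m jog '[[0,0,-0.7,0,0],[0,0,-1.4,0,0],[0,0,-2.1,0,0],[0,0,-2.8,0,0],[0,0,-3.5,0,0],[0,0,-4,0,0],[0,0,-4,0,0],[0,0,-4,0,0],[0,0,-4,0,0],[0,0,-4,0,0]]'; python3 look.py l14.png|head -1
```

```text
time: 30.4
tool_pos: [0.5612, -0.0854, 0.1467]
tcp_rot: [-1.567, -0.133, 0.134]
wrist_force: [-7.7, 0.3, 16.7]
width: 0.002
tcp s 0.9 z 0.1467 Fhx -7.94 F [-8.1  0.6 17.4]
```

View pics/l14.png

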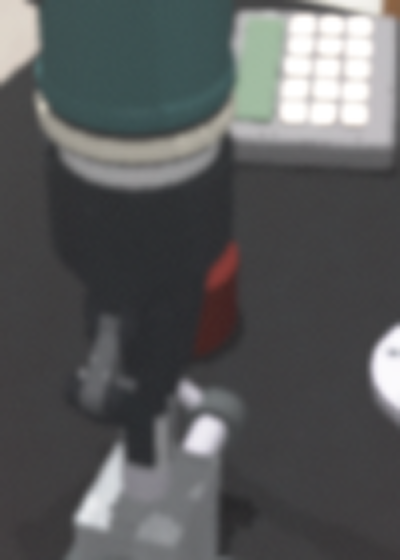

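Still moving; the tips are at about 121.7 mm, so ~2 mm remain to home.

```bash
python3 -m jog '[[0,0,-0.5,0,0],[0,0,-1,0,0],[0,0,-1.5,0,0],[0,0,-2,0,0],[0,0,-2.3,0,0],[0,0,-2.3,0,0],[0,0,-2.3,0,0],[0,0,-2.3,0,0],[0,0,-2.3,0,0],[0,0,-2.3,0,0]]'
```

```text
time: 31.7
tool_pos: [0.5612, -0.0854, 0.1452]
tcp_rot: [-1.567, -0.133, 0.134]
wrist_force: [-9.7, 0.4, 19.8]
width: -0.001
```

```bash
python3 -m jog '[[0,0,-0.4,0,0],[0,0,-0.8,0,0],[0,0,-1.2,0,0],[0,0,-1.5,0,0],[0,0,-1.5,0,0],[0,0,-1.5,0,0],[0,0,-1.5,0,0],[0,0,-1.5,0,0],[0,0,-1.5,0,0],[0,0,-1.5,0,0]]'
```

```text
time: 32.95
tool_pos: [0.5612, -0.0854, 0.1451]
tcp_rot: [-1.568, -0.133, 0.134]
wrist_force: [-13.9, -0.3, 28.2]
width: 0.006
```

The head is now stopped hard: 0.1 mm of motion for 1.5 mm commanded, with force up to 28 N and tips at 120 mm, which matches home. I'll lift off and move clear to check.

```bash
python3 -m jog '[[0,0,5,0,0],[0,0,25,0,0],[0,0,60,0,0],[0,0,100,0,0],[-10,40,120,0,0],[-20,100,120,0,0],[-30,160,120,0,0],[-40,220,120,0,0],[-40,260,120,0,0],[-40,260,120,0,0]]'; python3 - <<'E'
from h import *
c=cam('side');d=cam('top')
save('e1.png',c['pixels'][130:270,240:340],4.2);save('e2.png',d['pixels'][130:270,270:440],4)
save('e3.png',d['pixels']); print(((proj(c,[[.5603,-.0853,.12]])[0]-[240,130])*4.2).round(),((proj(d,[[.5603,-.0853,.12]])[0]-[270,130])*4).round())
E
```

```text
time: 34.2
tool_pos: [0.521, 0.1776, 0.2605]
tcp_rot: [-1.566, -0.137, 0.136]
wrist_force: [-0.2, -0.7, -0.1]
width: -0.001
[195. 320.] [123. 338.]
```

View pics/e1.png

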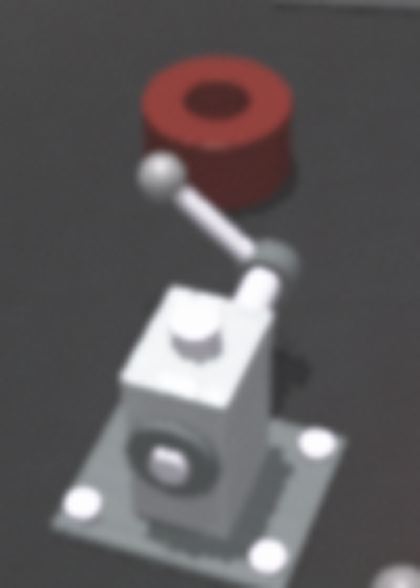

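View pics/e3.png

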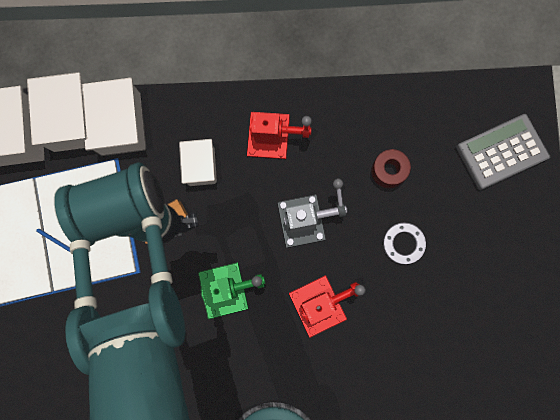

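Both views show the pin head seated flush on the housing: side crop (195,322) against a predicted (195,320) for home. The lever is swung away from the robot, with its ball at top (338,184). Tub (197,162), tape (392,167) and flange (405,243) are where they started, and the robot is clear.

```bash
python3 -c "
from workcell import bot
print(bot.finish_job())"
```

```text
the job is handed in; nothing more can be done
None
```

The clevis pin is fitted and pushed home in the grey housing, and the job is handed in at about 34 s of the 72 s allowed.

- **Standing the pin:** I lifted it from the rack, lowered it head up through the bore onto the shaft, and let go.
- **Swinging the lever:** I pushed the ball away from the robot with shut fingers in steps of up to 5 mm. The pin dropped at about 0.8 rad past upright. I felt on another 7 mm until the lever stopped, at about 8.5 N against the 25 N limit.
- **Pushing home:** The pin slid down at about 17 N. It then stopped hard at 28 N with the fingertips 120 mm above the counter, which matches the head being home.

**Last checks:** In the final side view, the head top is within a pixel of where it should be when home. The lever is held forward, and the tub, tape roll and flange look unmoved in the top view. The robot was touching nothing. No check failed or disagreed. Forces were only read at the end of each move, so short peaks in between were not seen.

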